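Plug up the valve test rig and set its two ball valves

ROBOT

A 6-joint arm with a two-finger parallel gripper is mounted at the origin on a cart in front of the work surface, level with it; the furniture and walls round the work are solid. World frame = base frame: x ahead of the robot, y to its left, z up, the work surface at z = 0. Lengths are in m, angles in rad, forces in N, time in s.
With the tool pointing down it reaches from about 0.275 to 0.75 m from the base axis. Payload 10.2 kg.
Tool frame: the origin (TCP) lies midway between the tips of the shut fingers; the grasp point (between the pads) lies 19 mm behind it (env.hold_point_z is the distance from the TCP to the grasp point, in m); z points along the fingers, y is the line along which they close (so a half turn about z gives the same grasp; the last joint's range is limited). The gripper opens to 85 mm and grips with 20 to 120 N. Pads are 22 mm wide; open, the fingers measure 114 mm over their backs; the gripper's body (76 mm by 85 mm) begins 54 mm behind the grasp point. The pads swing forward as they close: fully open they stand 13 mm farther back than shut.
Start: joints at [1.016, 0.313, 1.498, -0, 1.331, -0.223], TCP at [0.171, 0.496, 0.231] pointing down, gripper open.
Joint ranges: [-2.94, 2.94], [-0.97, 2.17], [0.19, 2.56], [-1.23, 4.37], [0.02, 3.11], [-2.88, 2.88]. Speed limits (rad/s): [2.39, 2.39, 3.01, 3.14, 3.14, 3.14].

INTERFACE

Orientations are given as a unit quaternion [x, y, z, w].
In Python, from bench import env, kinematics, monitor, eyes, job gives the robot as it stands. The module is installed in compiled form; this text tells all that it offers. Calls block until the motion is done:
- env.reach(position, orientation): joint-space move of the TCP to a pose.
- env.movel(position, velocity=0.15, frame=None, guard=None): straight line of the TCP; frame=None keeps the orientation; velocity is the mean speed in m/s. With guard (N) it stops when the force on the tool has changed by that much, and returns True; else False.
- env.set_joints(angles): joint-space move.
- env.release() and env.close_gripper(effort=None): open the fingers fully, or close them until they stop; effort is the grip in N (None keeps the last).
- env.hold(seconds).
- kinematics.ik(position, orientation): joint angles nearest the present ones, or None.
- monitor.sense(): the state.
- eyes.grab_frame(name): name is "scene" or "top" or "wrist"; returns a dict with "frame" (400x640x3 uint8, red, green, blue), "mtx" (3x3 intrinsics, pixels), "view" (4x4, takes a point from world to camera coordinates). Camera axes: x right, y down, z forward; pixel columns grow to the right and rows downward; lengths in m; the calibration is good to about 2 mm. A picture is of the moment at which its call begins. There is no depth.
A pose or a line that the arm cannot do raises env.MotionError and nothing moves.
- job.hand_in(): hands the job in; it is judged then, once.
The state is a dict: "clock": time; "joints": joint angles; "qvel": joint speeds; "joint_efforts": joint torques, N m; "position": TCP position; "ee_rot": TCP orientation; "contact_force": force on the tool from outside, world axes, zero at the start; "ft_torque": the same for the moment, N m; "finger_gap": opening from 0.0 (shut) to 1.0 (fully open); "gripper_force": force on a finger pad.
Only numpy, scipy, OpenCV 4.12 (cv2) and the standard library are available. Lean on these libraries where they do the work, as an engineer would, in place of code of your own. Each camera call takes 0.05 s, during which the arm holds its last target. There are 200 camera calls.

TASK

Get the valve test rig ready. First shut both ball valves (lever square across its pipe) and, with both shut, plug every test probe that lies on the bench fully home into a port of its own in the rig's block. Then set the supply valve at the left end half open (lever at 45 degrees) and the bleed valve at the right end one-third open (lever 30 degrees off shut), and leave the other things on the bench alone.

Things in the scene. Friction and masses are not known exactly. Their poses are not given: they have to be found in the camera images.
- probe0_mid (a point): A test probe (two to four such lie loose on the bench; None if absent): black square handle 20 x 20 x 50 mm, with a steel pin 8 mm in diameter, 30 mm long, tapered over its last 8 mm, out of one end on the handle's axis. About 50 g. This point is the handle's centre, 10 mm above the bench as it lies; x points along the handle to the pin.
- probe0_tip (a point): The very end of that probe's pin, 55 mm along x from probe0_mid.
- probe1_mid (a point): A test probe (two to four such lie loose on the bench; None if absent): black square handle 20 x 20 x 50 mm, with a steel pin 8 mm in diameter, 30 mm long, tapered over its last 8 mm, out of one end on the handle's axis. About 50 g. This point is the handle's centre, 10 mm above the bench as it lies; x points along the handle to the pin.
- probe1_tip (a point): The very end of that probe's pin, 55 mm along x from probe1_mid.
- probe2_mid (a point): A test probe (two to four such lie loose on the bench; None if absent): black square handle 20 x 20 x 50 mm, with a steel pin 8 mm in diameter, 30 mm long, tapered over its last 8 mm, out of one end on the handle's axis. About 50 g. This point is the handle's centre, 10 mm above the bench as it lies; x points along the handle to the pin.
- probe2_tip (a point): The very end of that probe's pin, 55 mm along x from probe2_mid.
- probe3_mid (a point): A test probe (two to four such lie loose on the bench; None if absent): black square handle 20 x 20 x 50 mm, with a steel pin 8 mm in diameter, 30 mm long, tapered over its last 8 mm, out of one end on the handle's axis. About 50 g. This point is the handle's centre, 10 mm above the bench as it lies; x points along the handle to the pin.
- probe3_tip (a point): The very end of that probe's pin, 55 mm along x from probe3_mid.
- seat0 (a point): Seat of a test port: where the tip of a probe fully home lies, 30 mm inside the mouth (along -x) of a level round hole, 10.5 mm in diameter, mouth chamfered 3 mm, right through an aluminium block 60 mm thick. x points into the hole, y left, z up. Four ports 52 mm apart, 45 mm above the bench, in the block's upright face (210 mm wide, z 20 to 70 mm) that looks to the robot.
- seat1 (a point): Seat of a test port: where the tip of a probe fully home lies, 30 mm inside the mouth (along -x) of a level round hole, 10.5 mm in diameter, mouth chamfered 3 mm, right through an aluminium block 60 mm thick. x points into the hole, y left, z up. Four ports 52 mm apart, 45 mm above the bench, in the block's upright face (210 mm wide, z 20 to 70 mm) that looks to the robot.
- seat2 (a point): Seat of a test port: where the tip of a probe fully home lies, 30 mm inside the mouth (along -x) of a level round hole, 10.5 mm in diameter, mouth chamfered 3 mm, right through an aluminium block 60 mm thick. x points into the hole, y left, z up. Four ports 52 mm apart, 45 mm above the bench, in the block's upright face (210 mm wide, z 20 to 70 mm) that looks to the robot.
- seat3 (a point): Seat of a test port: where the tip of a probe fully home lies, 30 mm inside the mouth (along -x) of a level round hole, 10.5 mm in diameter, mouth chamfered 3 mm, right through an aluminium block 60 mm thick. x points into the hole, y left, z up. Four ports 52 mm apart, 45 mm above the bench, in the block's upright face (210 mm wide, z 20 to 70 mm) that looks to the robot.
- supply_axis (a point): Supply valve: the brass ball valve at the left (+y) end of the rig, its pipe running left-right. This point is on the vertical axis of its lever, at the lever's height (75 mm above the bench). Axes as the ports'.
- supply_grip (a point): Point on the supply lever's blue grip, 72 mm from its axis, 75 mm above the bench. The grip is a level bar 20 mm wide, from z 71 to 80 mm, from 29 to 91 mm off the axis, with free space under it. y points outward along the lever.
- supply_lever (a joint): Angle of the supply lever (rad), stiff with friction (0.06 N m), stays where left. 0: fully open, lever in line with its pipe, pointing left (rig's +y). 1.571: shut, square across the pipe, pointing to the robot (rig's -x). Grows counter-clockwise from above. Half open is 0.785.
- bleed_axis (a point): Bleed valve: a like ball valve at the right (-y) end of the rig, its pipe running front-back with the outlet towards the robot. This point is on the axis of its lever, at the lever's height (75 mm above the bench). Axes as the ports'.
- bleed_grip (a point): Point on the bleed lever's blue grip, 72 mm from its axis; the same in size and heights as the supply lever. y points outward along the lever.
- bleed_lever (a joint): Angle of the bleed lever (rad), friction 0.06 N m. 0: fully open, lever in line with its pipe, pointing to the robot (rig's -x). 1.571: shut, square across the pipe, pointing right (rig's -y). Grows counter-clockwise from above. One-third open, 30 degrees off shut, is 1.047.
- marker: Black marker pen 14 mm thick, 122 mm long, lying on the bench; a bystander to be left alone. Origin at the centre of its underside.
- tape: Reel of seal tape, 49 mm across, 14 mm high; a bystander to be left alone. Origin at the centre of its underside.
- coupling: Pipe coupling on end, 44 mm across, 41 mm high; a bystander to be left alone. Origin at the centre of its underside.
- bushing: Rusty hexagon bushing, 48 x 55 x 32 mm; a bystander to be left alone. Origin at the centre of its underside.
- union: Rusty union, 47 x 54 x 47 mm; a bystander to be left alone. Origin at the centre of its underside.

How it is judged:
By the outcome, as a careful person would: the job done as asked, in the order asked, and still so for the second after the job is handed in, with the robot touching nothing.
Of probe0, probe1, probe2, probe3 only 2 to 4 are there at a start; the rules pass over those that are not, and their reading is None.
At some moment in a run one of probe0, probe1, probe2, probe3 may be knocked a few centimetres aside while the robot is not near it.
Once in a run the grip may slacken for a moment while it holds something.
It also fails if it takes over 210 s, if anything falls off the work surface, if the arm or the gripper's body presses on something with over 40 N, if the wrist force passes 120 N, or if a joint passes its speed limit or range.

## Working session

There is one attempt and no reset: what is moved stays moved. The work goes in short steps, each a Python script; the robot and the scene stay as the last script left them, time stands still between calls to the robot, and variables do not carry over. Pictures are saved under pics/ and viewed, at most 18 in all, crops included, and the job is handed in when it is done.

```bash
mkdir -p pics; python3 - <<'E'
from bench import env,kinematics,monitor,eyes,job
import cv2,numpy as np
for n in("scene","top"):
    f=eyes.grab_frame(n); cv2.imwrite(f"pics/{n}0.png",f["frame"][:,:,::-1]); print(n,f["mtx"].tolist(),np.round(f["view"],4).tolist())
s=monitor.sense();print(s)
E
```

```text
scene [[462.2647270027586, 0.0, 331.07882163034253], [0.0, 462.2647270027586, 198.50824642424678], [0.0, 0.0, 1.0]] [[0.7441, -0.6681, 0.0044, -0.3096], [-0.3845, -0.4336, -0.815, 0.2762], [0.5464, 0.6047, -0.5795, 0.9814], [0.0, 0.0, 0.0, 1.0]]
top [[417.50952224592254, 0.0, 318.8414418820931], [0.0, 417.50952224592254, 206.22059446643428], [0.0, 0.0, 1.0]] [[0.0029, -0.9997, 0.0229, 0.0528], [-0.9981, -0.0043, -0.062, 0.4699], [0.0621, -0.0227, -0.9978, 1.3579], [0.0, 0.0, 0.0, 1.0]]
{'clock': 0.1, 'joints': array([ 1.01559552e+00,  3.13375635e-01,  1.49834514e+00, -3.08675821e-05,
        1.33100310e+00, -2.23444251e-01]), 'qvel': array([ 2.33383416e-04, -2.37893953e-03, -3.08009741e-03, -1.60622527e-03,
        1.73604513e-03, -5.11903633e-05]), 'joint_efforts': array([ 3.12859534e-03, -4.12900364e+01, -2.60142231e+01, -1.81663318e-04,
        2.97553219e-03, -7.20918501e-05]), 'position': array([0.17091306, 0.49616091, 0.23080774]), 'ee_rot': array([ 1.65114965e-01,  9.86274165e-01, -5.28973158e-04, -2.00815607e-04]), 'contact_force': array([-0.58070848,  0.24140397, -0.53477324]), 'ft_torque': array([0.02016025, 0.00969044, 0.04270482]), 'gripper_force': 0.0, 'finger_gap': 0.9976522498203929}
```

View pics/top0.png

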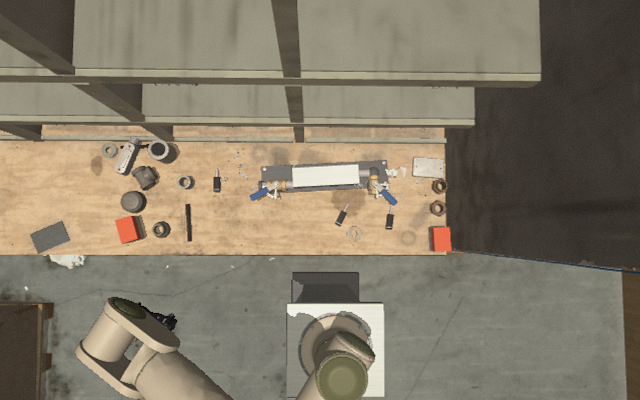

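View pics/scene0.png

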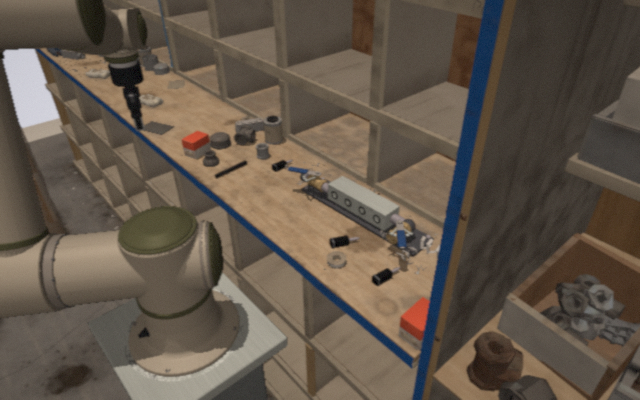

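The top view shows three probes at about (217,180), (342,215) and (390,217). The block is at (325,177), the supply lever grip near (258,195) and the bleed grip near (388,197). Next I'll look from close by.

```bash
cat > h.py <<'E'
from bench import env,kinematics,monitor,eyes,job
import cv2,numpy as np
from scipy.spatial.transform import Rotation as R
def grab(n,name=None):
    f=eyes.grab_frame(n)
    if name: cv2.imwrite(f"pics/{name}.png",f["frame"][:,:,::-1]); np.savez(f"pics/{name}.npz",**{k:f[k] for k in("frame","mtx","view")})
    return f
def load(name): return dict(np.load(f"pics/{name}.npz"))
def p2w(f,u,v,z):
    Rm=f["view"][:3,:3];c=-Rm.T@f["view"][:3,3]
    d=Rm.T@np.linalg.solve(f["mtx"],[u,v,1.]); return c+d*(z-c[2])/d[2]
def w2p(f,p):
    q=f["mtx"]@(f["view"][:3,:3]@np.asarray(p)+f["view"][:3,3]); return q[:2]/q[2]
def down(yaw):  # tool z down, tool y axis at world angle yaw+90deg, tool x along yaw
    c,s=np.cos(yaw),np.sin(yaw)
    return R.from_matrix(np.array([[c,s,0],[s,-c,0],[0,0,-1]])).as_quat()
E
python3 - <<'E'
from h import *
f=grab("top")
for u,v,z in[(217,180,.01),(342,215,.01),(390,217,.01),(325,177,.07),(258,195,.075),(388,197,.075),(188,222,.01),(185,182,.04)]: print(u,v,p2w(f,u,v,z).round(3))
print(kinematics.ik([.36,0.0,.40],down(0)))
for y,n in((.14,"w1"),(-.06,"w2")):
    env.reach([.40,y,.36],down(0)); f=grab("wrist",n); 
    print(f["mtx"].tolist(),f["view"].round(3).tolist(),[p2w(f,*c,0).round(3).tolist() for c in((0,0),(640,0),(0,400),(640,400))],monitor.sense()["position"],monitor.sense()["clock"])
E
```

```text
217 180 [0.555 0.39  0.01 ]
342 215 [ 0.441 -0.022  0.01 ]
390 217 [ 0.435 -0.181  0.01 ]
325 177 [0.559 0.037 0.07 ]
258 195 [0.5   0.247 0.075]
388 197 [ 0.496 -0.162  0.075]
188 222 [0.416 0.481 0.01 ]
185 182 [0.544 0.485 0.04 ]
[-3.28956393e-01 -1.33134836e-01  1.55858282e+00 -4.44089210e-16
  1.71614467e+00  1.24183993e+00]
[[322.9563901418668, 0.0, 310.10864972108624], [0.0, 322.9563901418668, 197.50376837393227], [0.0, 0.0, 1.0]] [[0.001, -1.0, -0.0, 0.14], [-0.963, -0.001, 0.271, 0.314], [-0.271, -0.0, -0.963, 0.611], [0.0, 0.0, 0.0, 1.0]] [[0.609, 0.569, 0.0], [0.61, -0.314, 0.0], [-0.087, 0.749, 0.0], [-0.086, -0.507, 0.0]] [0.39985532 0.14051306 0.35980682] 1.825
[[322.9563901418668, 0.0, 310.10864972108624], [0.0, 322.9563901418668, 197.50376837393227], [0.0, 0.0, 1.0]] [[0.0, -1.0, -0.0, -0.059], [-0.963, -0.0, 0.27, 0.315], [-0.27, 0.0, -0.963, 0.611], [0.0, 0.0, 0.0, 1.0]] [[0.61, 0.369, 0.0], [0.61, -0.514, 0.0], [-0.086, 0.55, 0.0], [-0.085, -0.706, 0.0]] [ 0.40020952 -0.0588274   0.36006986] 2.6917
```

```bash
python3 - <<'E'
from h import *
ims=[]
for x,y,n in((.40,.22,"w3"),(.40,-.04,"w4")):
    env.reach([x,y,.28],down(np.pi)); f=grab("wrist",n); ims.append(f["frame"][:,:,::-1])
    print([p2w(f,*c,0).round(3).tolist() for c in((0,0),(640,0),(0,400),(640,400))],monitor.sense()["joints"].round(2))
E
```

```text
[[0.211, -0.14, 0.0], [0.212, 0.603, 0.0], [0.796, -0.292, 0.0], [0.797, 0.764, 0.0]] [ 0.24  0.13  1.6  -0.    1.41 -1.33]
[[0.211, -0.399, 0.0], [0.212, 0.344, 0.0], [0.796, -0.551, 0.0], [0.797, 0.505, 0.0]] [-0.39 -0.    1.74  0.    1.4  -1.96]
```

View pics/w3.png

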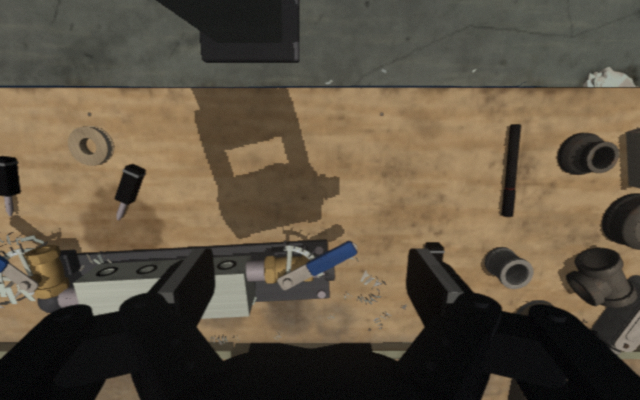

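View pics/w4.png

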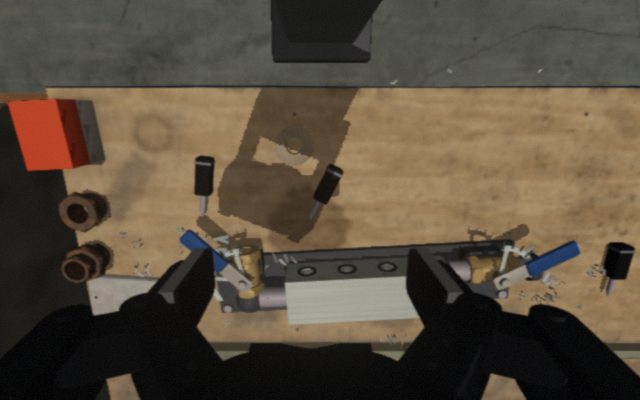

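w4 shows three probes: the handles are at about (204,175), (328,185) and (619,260), with pins pointing down in the image (+x). Three port mouths are at (307,271), (347,268) and (388,266). Both levers are partly open. I'll enlarge these views to get finer pixel positions.

```bash
python3 - <<'E'
from h import *
a=load("w4")["frame"][225:325,170:440,::-1]; b=load("w3")["frame"][225:325,90:360,::-1]
m=np.vstack([cv2.resize(i,(800,296),interpolation=cv2.INTER_CUBIC) for i in(a,b)]); cv2.imwrite("pics/m1.png",m)
E
```

```text
(no output)
```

View pics/m1.png

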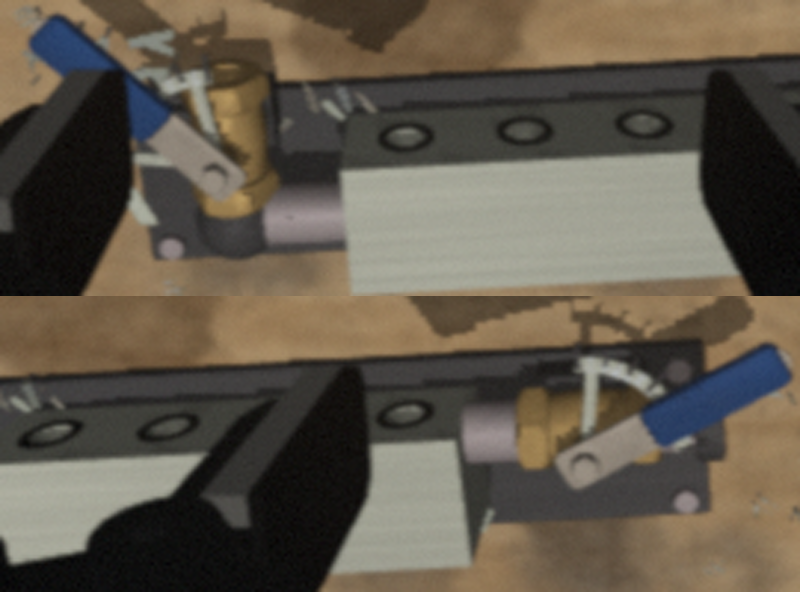

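```bash
cat > m.py <<'E'
from h import *
from scipy.optimize import least_squares
k=270/800
f4,f3=load("w4"),load("w3")
P4=lambda u,v:np.array([170+u*k-.3,225+v*k-.3]); P3=lambda u,v:np.array([90+u*k-.3,225+v*k-.3])
obs=[(f4,P4(406,137),-78),(f4,P4(525,131),-26),(f4,P4(645,124),26),(f3,P3(50,138),-78),(f3,P3(168,131),-26),(f3,P3(406,118),78)]
def port(p,y,d=0):
    c,s=np.cos(p[2]),np.sin(p[2]); y/=1000; return np.array([p[0]+d*c-y*s,p[1]+d*s+y*c,.045])
r=least_squares(lambda p:np.concatenate([w2p(f,port(p,y))-o for f,o,y in obs]),[.53,.03,0])
if __name__=="__main__":
    print(r.x,r.fun.round(1))
    for n,f,a,e in(("bleed",f4,P4(215,178),P4(46,28)),("supply",f3,P3(585,168),P3(780,70))):
        A=p2w(f,*a,.080);E=p2w(f,*e,.0775);d=E-A;c,s=np.cos(r.x[2]),np.sin(r.x[2]);q=A-port(r.x,0)
        print(n,A.round(4),E.round(4),"len",np.hypot(*d[:2]),"dirworld",np.degrees(np.arctan2(d[1],d[0])),"in rig",q[0]*c+q[1]*s,-q[0]*s+q[1]*c)
E
python3 m.py
```

```text
[0.53131966 0.03411563 0.0596812 ] [-0.  -0.  -0.1 -0.2 -0.4 -0.   0.5 -0.1  0.3  0.1 -0.2  0. ]
bleed [ 0.5353 -0.1203  0.08  ] [ 0.4716 -0.1826  0.0775] len 0.08915114409492514 dirworld -135.66773664876544 in rig -0.00519126747567585 -0.15434443142002152
supply [0.5307 0.1925 0.08  ] [0.4892 0.2697 0.0775] len 0.08758884883107951 dirworld 118.26401571259917 in rig 0.008850730304238033 0.15818224563396802
```

```bash
cat > lev.py <<'E'
from m import *
YAW=r.x[2]
AX={"supply":port(r.x,158,.009)[:2],"bleed":port(r.x,-154.5,-.005)[:2]}
BASE={"supply":np.pi/2+YAW,"bleed":np.pi+YAW}
def pose(n,a,z,flip,rad=.070):
    d=BASE[n]+a
    return [*(AX[n]+rad*np.array([np.cos(d),np.sin(d)])),z],down(d+np.pi*flip)
def okflip(n,a0,a1):
    best=None
    for fl in(0,1):
        js=[kinematics.ik(*pose(n,a,z,fl)) for a in(a0,(a0+a1)/2,a1) for z in(.06,.15)]
        if all(j is not None for j in js):
            c=max(abs(j[5]) for j in js)
            if best is None or c<best[0]: best=(c,fl)
    return best
def turn(n,a0,a1,steps=8):
    c,fl=okflip(n,a0,a1); print(n,"flip",fl,"maxq6",c)
    env.release()
    env.reach(*pose(n,a0,.15,fl))
    p,q=pose(n,a0,.062,fl); print("down hit",env.movel(p,.12,guard=12))
    env.close_gripper(25); print("gap",monitor.sense()["finger_gap"])
    for a in np.linspace(a0,a1,steps+1)[1:]:
        p,q=pose(n,a,.062,fl); env.movel(p,.08,frame=q)
    s=monitor.sense(); print("F",s["contact_force"].round(1),"gap",s["finger_gap"],"t",s["clock"])
    env.release(); p,q=pose(n,a1,.15,fl); env.movel(p,.15); 
E
python3 - <<'E'
from lev import *
turn("supply",np.radians(24.9),np.pi/2)
env.reach([.40,.22,.28],down(np.pi)); grab("wrist","w5"); print(monitor.sense()["clock"])
E
```

```text
supply flip 0 maxq6 1.47863666231971
down hit False
gap 0.2249684076153741
F [6.2 0.2 2.1] gap 0.22763970790408414 t 11.4833
13.5583
```

```bash
python3 - <<'E'
from lev import *
turn("bleed",np.radians(40.9),np.pi/2)
env.reach([.40,.0,.30],down(np.pi)); f=grab("wrist","w6"); print(monitor.sense()["clock"])
a=f["frame"][130:330,110:560,::-1]
b=load("w5")["frame"][200:330,60:440,::-1]
m=np.vstack([cv2.resize(a,(800,356),interpolation=cv2.INTER_CUBIC),cv2.resize(b,(800,244))]); cv2.imwrite("pics/m2.png",m[:600])
E
```

```text
bleed flip 1 maxq6 0.6032818221434346
down hit False
gap 0.22528269783855598
F [ 1.2 -8.2  1.9] gap 0.22438932373263484 t 18.8833
21.475
```

View pics/m2.png

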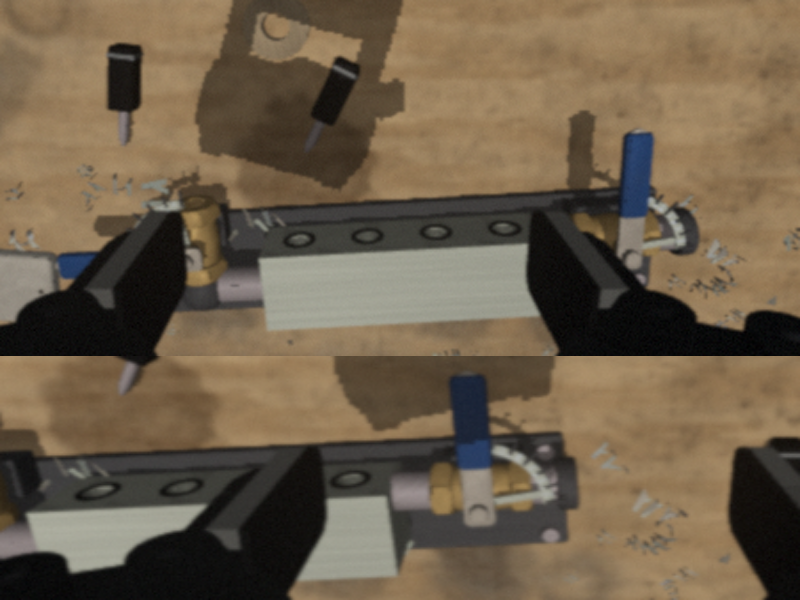

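Both levers look square across their pipes in m2, and the probes haven't moved. Next I'll measure probes A and B and plug A.

```bash
cat > pr.py <<'E'
from lev import *
def probe(f,tip,rear):
    T=p2w(f,*tip,.010)[:2];B=p2w(f,*rear,.020)[:2];d=T-B;L=np.hypot(*d);return T,B,np.arctan2(d[1],d[0]),L
def pick(B,T,ang,off):   # off: grasp distance behind handle centre; centre = mean of tip-55mm and rear+25mm
    u=np.array([np.cos(ang),np.sin(ang)]); c=(T-.055*u+B+.025*u)/2; g=c-off*u
    env.release(); env.reach([*g,.12],down(ang+np.pi)); hit=env.movel([*g,.004],.12,guard=12)
    env.close_gripper(40); s=monitor.sense(); print("pick hit",hit,"gap",s["finger_gap"],"z",s["position"][2],"c",c.round(4))
    env.movel([*g,.10],.15); print("gap",monitor.sense()["finger_gap"],"t",monitor.sense()["clock"])
def tcp(y,depth,off,z):   # TCP so that the tip is 'depth' inside the mouth of the port at rig y
    p=port(r.x,y,depth-.055-off); return [p[0],p[1],z]
E
python3 - <<'E'
from pr import *
f=load("w6"); P=lambda u,v:(110+u*.5625-.3,130+v*.5618-.3)
A=probe(f,P(125,143),P(123,57)); B=probe(f,P(308,150),P(344,72)); print(A,B)
f5=load("w5"); a=p2w(f5,287.5,282.6,.08);e=p2w(f5,281.8,211.2,.0775);d=e-a;print("supply deg",np.degrees(np.arctan2(d[1],d[0])-BASE["supply"])%360,np.hypot(*d[:2]))
assert .074<A[3]<.086
T,Bk,ang,L=A
pick(Bk,T,ang,.005)
q=down(YAW+np.pi); Z=.0385
env.reach(tcp(-26,-.045,.005,.10),q); env.movel(tcp(-26,-.035,.005,Z),.12); env.movel(tcp(-26,-.010,.005,Z),.1)
f=grab("wrist","i1"); print(monitor.sense()["finger_gap"],monitor.sense()["clock"],[w2p(f,port(r.x,y)).round(1).tolist() for y in(-26,26)])
cv2.imwrite("pics/i1c.png",cv2.resize(f["frame"][180:400,160:480,::-1],(800,550),interpolation=cv2.INTER_CUBIC))
E
```

```text
(array([ 0.46967215, -0.18300132]), array([ 0.39975194, -0.17289059]), np.float64(-0.14360844138998724), np.float64(0.07064745327666715)) (array([ 0.47584121, -0.03859253]), array([ 0.41139569, -0.0093302 ]), np.float64(-0.42622762885971943), np.float64(0.0707778813908608))
supply deg 89.7501189496021 0.08818919367018797Traceback (most recent call last):
  File "<stdin>", line 5, in <module>
AssertionError
```

```bash
cat > go1.py <<'E'
from pr import *
f=load("w6"); P=lambda u,v:(110+u*.5625-.3,130+v*.5618-.3)
A=probe(f,P(125,143),P(126,48)); B=probe(f,P(308,150),P(348,63)); print(A,B)
assert .074<A[3]<.086
T,Bk,ang,L=A
pick(Bk,T,ang,.005)
q=down(YAW+np.pi); Z=.0385
env.reach(tcp(-26,-.045,.005,.10),q); env.movel(tcp(-26,-.035,.005,Z),.12); env.movel(tcp(-26,-.010,.005,Z),.1)
f=grab("wrist","i1"); print(monitor.sense()["finger_gap"],monitor.sense()["clock"],[w2p(f,port(r.x,y)).round(1).tolist() for y in(-26,26)])
cv2.imwrite("pics/i1c.png",cv2.resize(f["frame"][180:400,160:480,::-1],(800,550),interpolation=cv2.INTER_CUBIC))
E
python3 go1.py
```

```text
(array([ 0.46967215, -0.18300132]), array([ 0.39308471, -0.16993634]), np.float64(-0.16896268183653648), np.float64(0.07769381553869888)) (array([ 0.47584121, -0.03859253]), array([ 0.40463304, -0.00630475]), np.float64(-0.4257010575708093), np.float64(0.07818634364646984))
pick hit False gap 0.22108183871868384 z 0.004242052726481319 c [ 0.4166 -0.1739]
gap 0.2276319743076427 t 25.1917
0.21889442750142438 27.0417 [[309.9, 382.9], [409.3, 382.8]]
```

View pics/i1c.png

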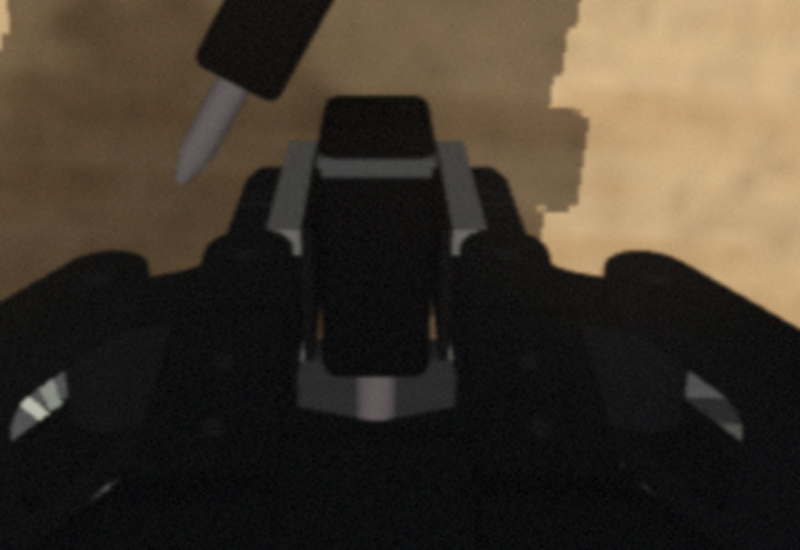

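The crop shows the probe held straight in the pads, with its pin pointing down in the image (+x). The block is hidden by the gripper. I'll insert by force feedback.

```bash
cat >> pr.py <<'E'
def insert(y,off,z,d1=.034,guard=12,d0=-.010):
    p0=port(r.x,y,0)[:2];u=np.array([np.cos(YAW),np.sin(YAW)]);hit=False
    for d in np.append(np.arange(d0+.006,d1,.006),d1):
        hit=env.movel(tcp(y,d,off,z),.04,guard=guard); s=monitor.sense(); de=(s["position"][:2]-p0)@u+.055+off
        print("d %.4f hit %s F %s gap %.3f"%(de,hit,s["contact_force"].round(1),s["finger_gap"]))
        if hit: break
    return de
E
python3 - <<'E'
from pr import *
insert(-26,.005,.0385); print(monitor.sense()["clock"])
E
```

```text
d -0.0040 hit False F [ 0.1 -0.  -0.3] gap 0.223
d 0.0022 hit False F [-0.4 -0.3  0.2] gap 0.220
d 0.0082 hit False F [ 0.7  0.2 -0.4] gap 0.218
d 0.0142 hit False F [ 0.2  0.1 -0.3] gap 0.221
d 0.0202 hit False F [-0.5  0.  -0.8] gap 0.224
d 0.0262 hit False F [ 0.4  0.8 -0.6] gap 0.222
d 0.0289 hit True F [-1.6 -1.2  4.8] gap 0.222
29.05
```

```bash
python3 - <<'E'
from pr import *
insert(-26,.005,.0385,d1=.033,guard=22,d0=.0265)
env.release(); s=monitor.sense()["position"]; env.movel([s[0],s[1],.16],.15)
env.reach([.36,.0,.30],down(np.pi)); f=grab("wrist","w7"); print(monitor.sense()["clock"])
cv2.imwrite("pics/m3.png",cv2.resize(f["frame"][130:370,110:590,::-1],(800,400),interpolation=cv2.INTER_CUBIC))
E
```

```text
d 0.0289 hit True F [-2.8  0.   5.6] gap 0.225
31.75
```

View pics/m3.png

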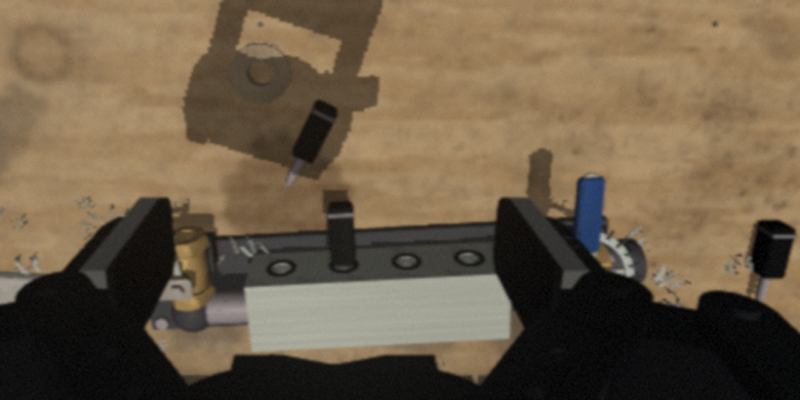

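The crop shows probe A in port -26, with its handle ending near (343,265). A sliver of the port ring is still visible, so it may be a few mm short. I'll push it from behind with closed fingers.

```bash
cat >> pr.py <<'E'
def push(y,guard=25,z=.040,start=-.085):
    q=down(YAW+np.pi); env.close_gripper(40)
    P=lambda d,zz:[*port(r.x,y,d)[:2],zz]
    env.reach(P(start,.13),q); env.movel(P(start,z),.15)
    u=np.array([np.cos(YAW),np.sin(YAW)])
    for g,e in((6,-.050),(guard,-.050)):
        hit=env.movel(P(e,z),.03,guard=g); s=monitor.sense(); d=(s["position"][:2]-port(r.x,y)[:2])@u
        print("push",hit,"lead edge at",round(d+.011,4),s["contact_force"].round(1))
    env.movel(P(start,z),.1); env.movel(P(start,.15),.15)
E
python3 - <<'E'
from pr import *
push(-26)
env.reach([.36,.0,.30],down(np.pi)); f=grab("wrist","w8"); print(monitor.sense()["clock"])
a=load("w7")["frame"][240:320,230:430,::-1];b=f["frame"][240:320,230:430,::-1]
cv2.imwrite("pics/m4.png",np.vstack([cv2.resize(i,(740,296),interpolation=cv2.INTER_CUBIC) for i in(a,b)]))
E
```

```text
push True lead edge at -0.0513 [-1.5  0.   1.7]
push True lead edge at -0.0514 [-3.3 -1.   2.6]
37.1833
```

View pics/m4.png

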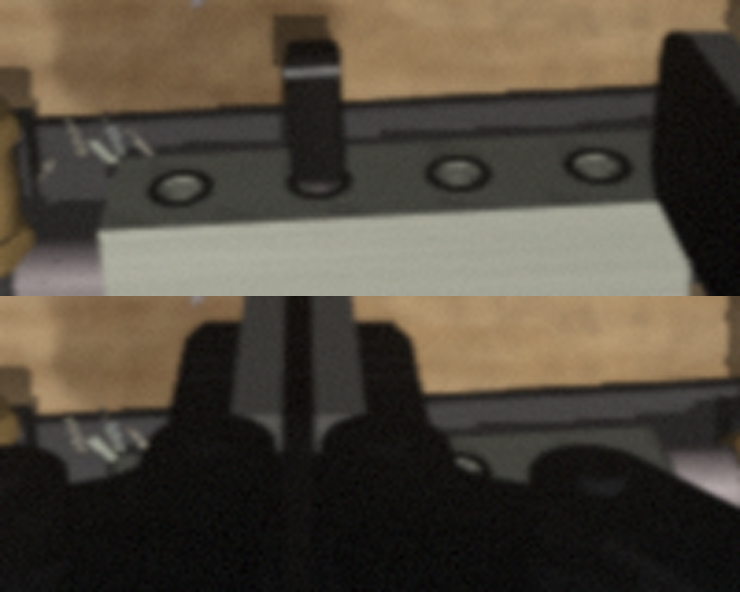

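```bash
python3 - <<'E'
from pr import *
f=load("w7");u=np.array([np.cos(YAW),np.sin(YAW)]);p0=port(r.x,-26)[:2]
for z in(.055,.052,.049):
  for n,(a,b) in dict(band=(313,72),front=(318,179)).items():
    w=p2w(f,230+a/3.7,240+b/3.7,z)[:2]; print(z,n,((w-p0)@u).round(4))
k=lambda a,b:(230+a/3.7,240+b/3.7)
for y,a,b in((-78,181,186),(26,458,173),(78,598,165)): print(y,w2p(f,port(r.x,y))-k(a,b))
q=port(r.x,-26,0);
for z in(.055,.0533,.07): print(z,(w2p(f,[q[0],q[1],z])-[230,240])*3.7)
E
```

```text
0.055 band -0.049
0.055 front -0.0062
0.052 band -0.0475
0.052 front -0.0044
0.049 band -0.0461
0.049 front -0.0026
-78 [-0.37091384  0.20914266]
26 [-0.23648934 -0.32039813]
78 [-0.36963062 -0.19081703]
0.055 [318.61774076 194.03493308]
0.0533 [318.53233274 191.48572487]
0.07 [319.40000126 217.38338331]
```

The measured front face was about 6 mm out before the push. Contact ended at -51 mm, so the push probably seated it. I'll check again with the fingers open, in the same picture I need for the next probe.

```bash
python3 - <<'E'
from pr import *
env.release()
env.reach([.36,.0,.30],down(np.pi)); f=grab("wrist","w9"); print(monitor.sense()["clock"])
a=f["frame"][240:320,230:430,::-1];b=f["frame"][170:250,230:430,::-1]
cv2.imwrite("pics/m5.png",np.vstack([cv2.resize(i,(740,296),interpolation=cv2.INTER_CUBIC) for i in(a,b)]))
E
```

```text
38.2667
```

View pics/m5.png

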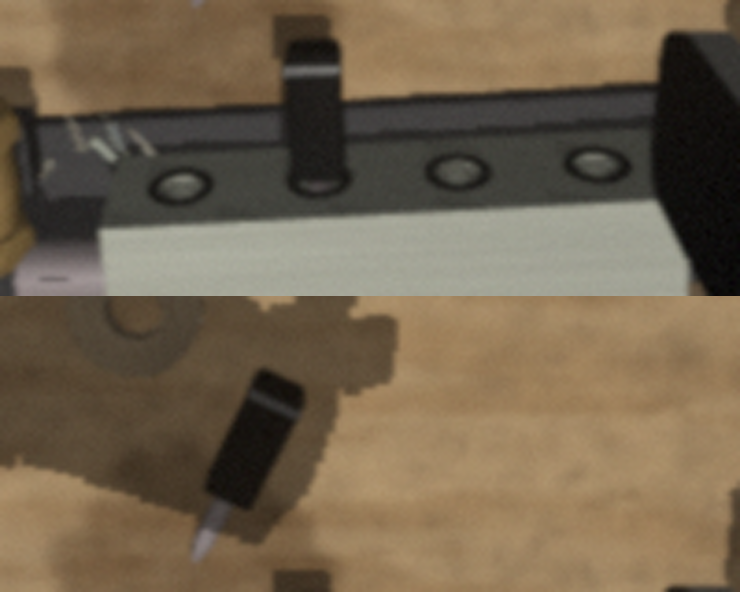

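The push did not move the handle, and the estimates of how far in it is disagree. I'll look straight down along the block face.

```bash
python3 - <<'E'
from pr import *
env.reach([.575,.01,.22],down(np.pi)); f=grab("wrist","w10"); print(monitor.sense()["clock"])
q=port(r.x,-26,0); c=w2p(f,[q[0],q[1],.055]); print(c,(-f["view"][:3,:3].T@f["view"][:3,3]).round(3),w2p(f,[q[0],q[1],.07]))
x,y=int(c[0]),max(int(c[1]),60)
cv2.imwrite("pics/m6.png",cv2.resize(f["frame"][y-60:y+60,x-80:x+80,::-1],(800,600),interpolation=cv2.INTER_CUBIC)); print(x,y)
E
```

```text
39.2333
[308.21742554 136.88702168] [0.506 0.01  0.364] [308.11949599 138.37578655]
308 136
```

View pics/m6.png

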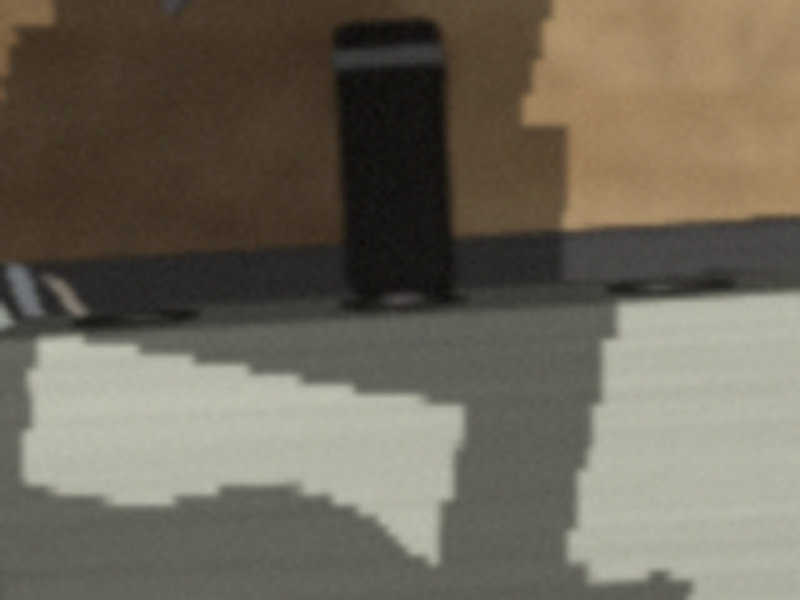

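Seen straight down, the handle front at row 293 is within 1–2 mm of the face at row 300. That matches the contact depth of about 29 mm, so probe A is home with a slight droop. Next is probe B into port +78.

```bash
python3 - <<'E'
from pr import *
f=load("w9");k=lambda a,b:(230+a/3.7-.3,170+b/3.7-.3)
T,Bk,ang,L=probe(f,k(197,260),k(282,86)); print(T,Bk,ang,L); assert .074<L<.086
pick(Bk,T,ang,.005)
q=down(YAW+np.pi); Z=.0392
env.reach(tcp(78,-.045,.005,.10),q); env.movel(tcp(78,-.035,.005,Z),.12); env.movel(tcp(78,-.010,.005,Z),.1)
print(monitor.sense()["finger_gap"])
insert(78,.005,Z,guard=15); print(monitor.sense()["clock"])
E
```

```text
[ 0.47590545 -0.03924527] [ 0.40300332 -0.00562736] -0.43207722703362916 0.0802800341213864
pick hit False gap 0.22222451484293343 z 0.004330307763951945 c [ 0.4258 -0.0162]
gap 0.22246358221358126 t 42.7333
0.22049642361807606
d -0.0040 hit False F [-1.2 -0.5 -1. ] gap 0.222
d 0.0022 hit False F [ 0.5  0.8 -0.4] gap 0.224
d 0.0082 hit False F [ 0.  -0.2 -0.3] gap 0.223
d 0.0142 hit False F [-0.4 -0.3  0.1] gap 0.223
d 0.0202 hit False F [-0.4 -0.1 -0.3] gap 0.219
d 0.0262 hit False F [-0.2 -0.2 -1.6] gap 0.224
d 0.0282 hit True F [-1.  -0.6  2.4] gap 0.224
46.3583
```

```bash
python3 - <<'E'
from pr import *
insert(78,.005,.0392,d1=.033,guard=22,d0=.0245)
env.release(); s=monitor.sense()["position"]; env.movel([s[0],s[1],.16],.15)
push(78); env.release()
env.reach([.52,.33,.25],down(np.pi)); f=grab("wrist","w11"); print(monitor.sense()["clock"])
c=w2p(f,[.555,.39,.01]);print(c); x,y=np.clip(c.astype(int),[160,110],[480,290])
print(x,y); cv2.imwrite("pics/m7.png",np.vstack([f["frame"][:,:,::-1][60:260]  ,cv2.resize(f["frame"][y-50:y+50,x-80:x+80,::-1],(640,400),interpolation=cv2.INTER_CUBIC)]))
E
```

```text
d 0.0282 hit False F [-10.2  -0.5   2.9] gap 0.223
d 0.0287 hit False F [-19.7  -3.4   7.7] gap 0.219
push True lead edge at -0.0513 [-1.5 -0.   1.5]
push True lead edge at -0.0514 [-2.9 -0.3  2.3]
54.55
[359.94458712 195.31674631]
359 195
```

View pics/m7.png

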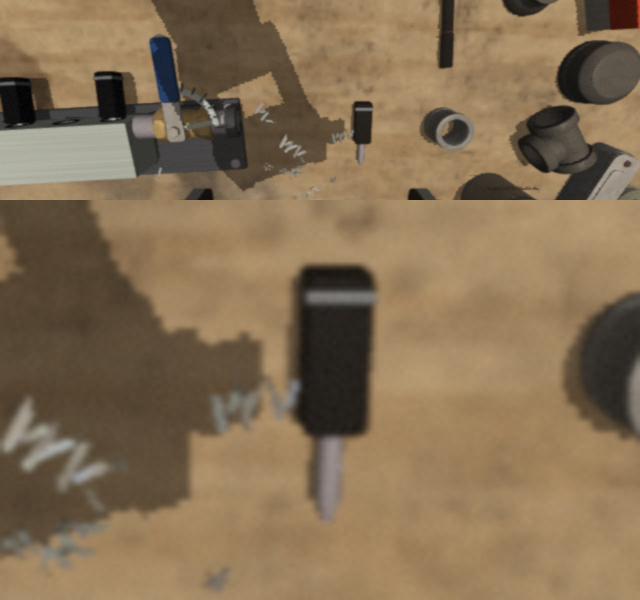

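m7 shows probe C at (362,120) in the upper view, with its tip at (327,520) and rear at (340,272) in the zoom. Probe B gave the same contact depth as A. I'll grip C near its rear, so the fingers can open without touching A's handle, put it partway into port -78 and then push it home.

```bash
python3 - <<'E'
from pr import *
f=load("w11");k=lambda a,b:(279+a/4-.3,145+(b-200)/4-.3)
T,Bk,ang,L=probe(f,k(327,520),k(339,272)); print(T,Bk,ang,L); assert .074<L<.086
OFF=.027
pick(Bk,T,ang,OFF)
q=down(YAW+np.pi); Z=.0392
env.movel([.50,.36,.16],.2)
env.reach(tcp(-78,-.045,OFF,.12),q); env.movel(tcp(-78,-.035,OFF,Z),.12); env.movel(tcp(-78,-.010,OFF,Z),.1)
print(monitor.sense()["finger_gap"])
f=grab("wrist","w12"); cv2.imwrite("pics/m8.png",cv2.resize(f["frame"][200:400,160:480,::-1],(800,500)))
insert(-78,OFF,Z,guard=12,d1=.018); print(monitor.sense()["clock"])
E
```

```text
[0.59330386 0.39217493] [0.51303383 0.39090649] 0.01580091326381325 0.08028005160248756
pick hit False gap 0.22003886632664177 z 0.004258392989926328 c [0.5382 0.3913]
gap 0.2185049027128358 t 57.925
0.2194780730215438
d -0.0040 hit False F [-0.9 -0.1 -0.4] gap 0.223
d 0.0022 hit False F [-0.3 -0.8 -1.2] gap 0.213
d 0.0082 hit False F [ 0.8  0.8 -1.3] gap 0.214
d 0.0142 hit False F [ 0.3  0.5 -0.5] gap 0.217
d 0.0182 hit False F [-1.  -0.4  0. ] gap 0.212
62.7
```

```bash
python3 - <<'E'
from pr import *
env.release(); env.movel(tcp(-78,-.015,.027,.0392),.1); env.movel(tcp(-78,-.015,.027,.16),.15)
push(-78,z=.036,start=-.100)
env.release(); env.reach([.575,.01,.22],down(np.pi)); f=grab("wrist","w13"); print(monitor.sense()["clock"])
cv2.imwrite("pics/m9.png",cv2.resize(f["frame"][70:230,180:460,::-1],(800,457),interpolation=cv2.INTER_CUBIC))
E
```

```text
push False lead edge at -0.0391 [-0.7 -0.1  0.5]
push False lead edge at -0.0391 [-0.9  0.2  0.4]
71.7583
```

View pics/m9.png

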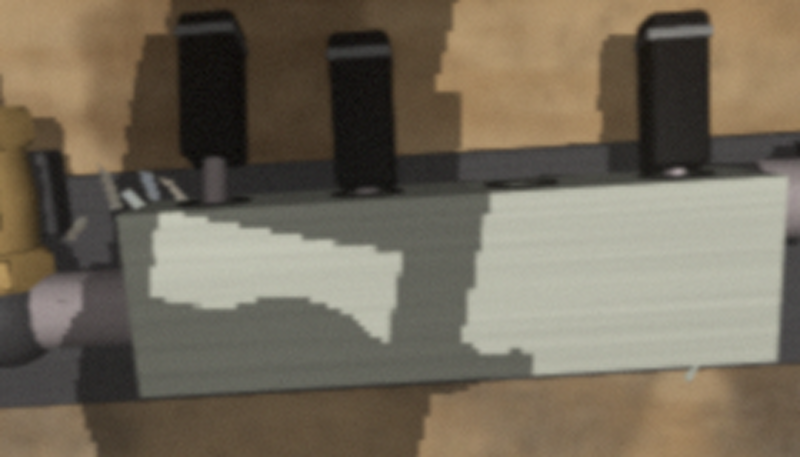

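C is partly in (pin visible at (213,180)) and drooping. The closed fingers passed over its rear end, so I'll push again lower.

```bash
python3 - <<'E'
from pr import *
push(-78,z=.018,start=-.100)
env.release(); env.reach([.575,.01,.22],down(np.pi)); f=grab("wrist","w14"); print(monitor.sense()["clock"])
cv2.imwrite("pics/m10.png",cv2.resize(f["frame"][70:230,180:460,::-1],(800,457),interpolation=cv2.INTER_CUBIC))
E
```

```text
push True lead edge at -0.0613 [-0.4  0.3  0.5]
push True lead edge at -0.0603 [-2.5 -0.7  2.4]
78.5833
```

View pics/m10.png

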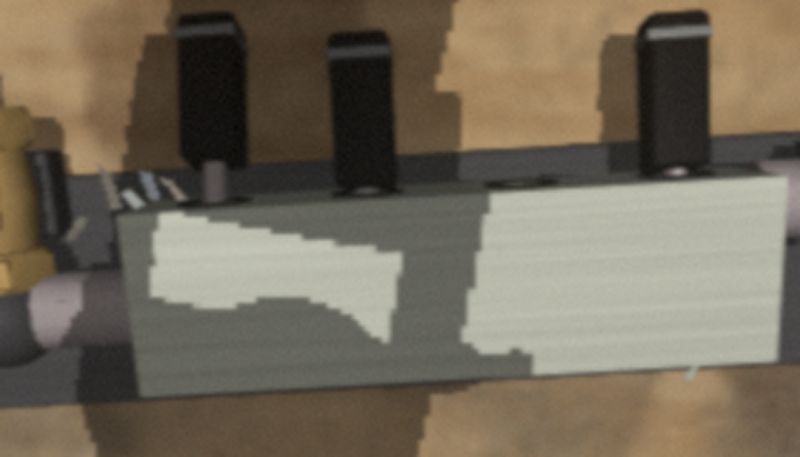

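C has jammed while tilted. I'll grip its rear end again, pivot it level about the port mouth, push it home in the grip, then slide the lightly gripped fingers up off the handle so they never open beside A.

```bash
cat > go3.py <<'E'
from pr import *
th=np.radians(19)
def P(x,z): return [*port(r.x,-78,x)[:2],z]
ry=np.array([-np.sin(YAW),np.cos(YAW),0])
def Q(t): return (R.from_rotvec(ry*t)*R.from_quat(down(YAW+np.pi))).as_quat()
# sign check: want tool z to get a -x component for positive t
print(R.from_quat(Q(th)).as_matrix()[:,2].round(2))
x0,z0=-.064,.012
env.release(); env.reach(P(x0-.02,.12),Q(0)); env.movel(P(x0-.02,z0),.15); env.movel(P(x0,z0),.08)
env.close_gripper(40); s=monitor.sense(); print("gap",s["finger_gap"],s["contact_force"].round(1))
px,pz=.005,.045
for t in np.linspace(0,th,5)[1:]:
    x,z=x0-px,z0-pz
    env.movel(P(px+x*np.cos(t)+z*np.sin(t),pz-x*np.sin(t)+z*np.cos(t)),.04,frame=Q(t))
    s=monitor.sense(); print(np.degrees(t).round(),s["finger_gap"],s["contact_force"].round(1),s["position"][2])
f=grab("wrist","w15");cv2.imwrite("pics/m11.png",cv2.resize(f["frame"][130:400,120:520,::-1],(800,540)))
g=grab("scene","s2")
print(monitor.sense()["clock"])
E
python3 go3.py
```

```text
[-0.32 -0.02 -0.95]
gap 0.22041709644991386 [-0.6 -1.1 -0.5]
5.0 0.22024977869307527 [-0.3 -0.2  0.1] 0.017639965354056694
10.0 0.22206161601297986 [-0.2 -1.2  0. ] 0.023382499085152074
14.0 0.22067875101989387 [ 0.1 -0.2 -1.6] 0.02946367632666601
19.0 0.22065708669310327 [-1.2 -0.5 -0.6] 0.035731286888062944
82.7333
```

```bash
python3 - <<'E'
from pr import *
u=np.array([np.cos(YAW),np.sin(YAW),0]); p=monitor.sense()["position"]
for k in range(1,9):
    hit=env.movel(p+u*.002*k,.03,guard=12); s=monitor.sense(); print(round((s["position"]-p)@u,4),hit,s["finger_gap"].round(3),s["contact_force"].round(1))
    if hit: break
E
```

```text
Traceback (most recent call last):
AttributeError: 'float' object has no attribute 'round'
```

```bash
python3 - <<'E'
from pr import *
u=np.array([np.cos(YAW),np.sin(YAW),0]); p=monitor.sense()["position"]
for k in range(1,9):
    hit=env.movel(p+u*.002*k,.03,guard=12); s=monitor.sense(); print(round((s["position"]-p)@u,4),hit,round(s["finger_gap"],3),s["contact_force"].round(1),((s["position"][:2]-port(r.x,-78)[:2])@u[:2]).round(4))
    if hit: break
E
```

```text
0.0021 False 0.218 [-0.7 -0.2 -0.4] -0.0674
0.0041 False 0.217 [ 0.2  0.9 -0.5] -0.0654
0.0061 False 0.221 [ 0.9 -0.  -0.6] -0.0634
0.0081 False 0.222 [ 0.1  0.2 -0.8] -0.0614
0.0101 False 0.218 [ 0.2  0.5 -0.4] -0.0594
0.0119 False 0.218 [-0.9 -0.5 -0.2] -0.0576
0.012 False 0.219 [-9.9 -2.2  2.3] -0.0575
0.012 False 0.218 [-19.5  -3.2   5. ] -0.0575
```

It went 14 mm further and then met solid contact, so C is home. Now I'll slide the fingers off upward with a light grip.

```bash
python3 - <<'E'
from pr import *
u=np.array([np.cos(YAW),np.sin(YAW),0])
env.close_gripper(20); p=monitor.sense()["position"]
env.movel(p+u*.001,.02)
p=monitor.sense()["position"]
for k in range(1,15):
    env.movel(p+u*.0006*k+[0,0,.003*k],.03); s=monitor.sense(); print(k,round(s["finger_gap"],3),s["contact_force"].round(1))
    if s["finger_gap"]<.1: break
env.movel(monitor.sense()["position"]+[0,0,.06],.1)
push(-78)
env.release(); env.reach([.575,.01,.22],down(np.pi)); f=grab("wrist","w16"); print(monitor.sense()["clock"])
cv2.imwrite("pics/m12.png",cv2.resize(f["frame"][70:230,180:460,::-1],(800,457),interpolation=cv2.INTER_CUBIC))
E
```

```text
1 0.216 [-4.6 -0.3 -1.1]
2 0.217 [-6.3 -0.7 -4.4]
3 0.222 [-6.3 -1.8 -5.6]
4 0.218 [-5.5 -0.9 -5.2]
5 0.22 [ -4.8  -0.5 -10.2]
6 0.219 [ -6.2   0.5 -15.7]
7 0.22 [ -5.9  -2.  -23.1]
8 0.222 [ -5.2  -0.7 -27.3]
9 0.217 [ -6.6  -2.6 -27.6]
10 0.219 [ -6.4  -2.  -28.6]
11 0.221 [ -5.9  -1.6 -26.9]
12 0.216 [ -4.5  -2.4 -23.9]
13 0.055 [-0.3  0.4 -0.1]
push True lead edge at -0.0524 [-0.6  0.2  0.4]
push True lead edge at -0.0514 [-2.8 -0.5  1.8]
94.7917
```

View pics/m12.png

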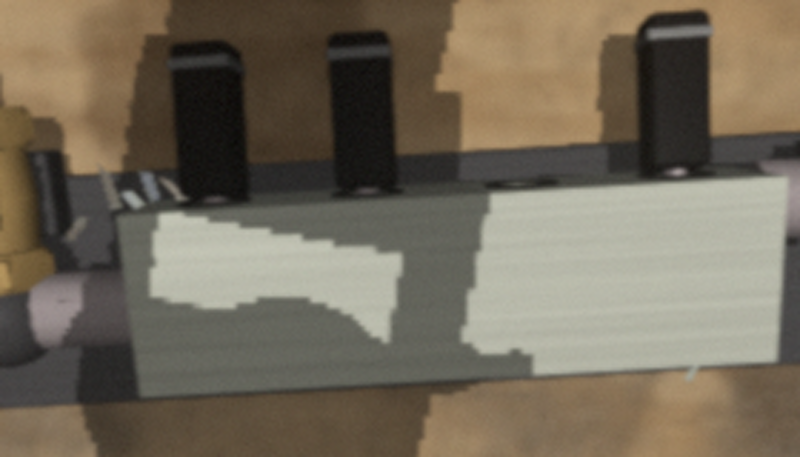

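All three handles are now home at the same contact depth. Now I'll set the final valve angles.

```bash
python3 - <<'E'
from lev import *
turn("supply",np.pi/2,np.pi/4)
turn("bleed",np.pi/2,np.pi/3)
env.reach([.40,-.04,.28],down(np.pi)); f=grab("wrist","w17"); 
env.reach([.40,.22,.28],down(np.pi)); g=grab("wrist","w18"); print(monitor.sense()["clock"])
a=f["frame"][225:325,170:440,::-1]; b=g["frame"][225:325,90:360,::-1]
cv2.imwrite("pics/m13.png",np.vstack([cv2.resize(i,(800,296),interpolation=cv2.INTER_CUBIC) for i in(a,b)]))
E
```

```text
supply flip 0 maxq6 1.47863666231971
down hit False
gap 0.22626648621210507
F [-1.7  8.7  4.5] gap 0.22595856474835865 t 99.3917
bleed flip 1 maxq6 0.6032818221434346
down hit False
gap 0.2248306554208924
F [5.3 4.3 4. ] gap 0.2264181794087794 t 106.075
110.2083
```

View pics/m13.png

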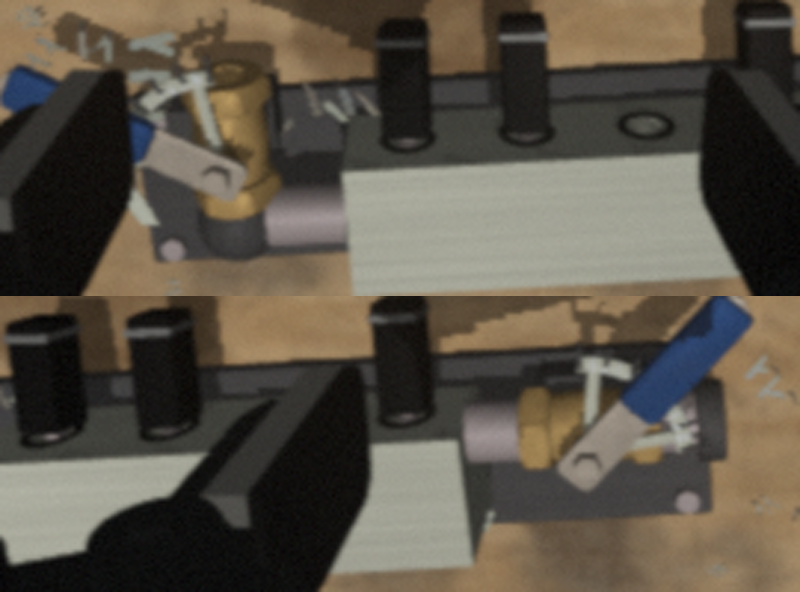

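```bash
python3 - <<'E'
from lev import *
for n,f,a,e in(("bleed",load("w17"),P4(217,178),P4(12,86)),("supply",load("w18"),P3(586,167),P3(733,12))):
    A=p2w(f,*a,.080);E=p2w(f,*e,.0775);d=(E-A)[:2];print(n,np.hypot(*d),(np.degrees(np.arctan2(d[1],d[0])-BASE[n])%360))
    print(np.degrees(np.arctan2(*(E[:2]-AX[n])[::-1])-BASE[n])%360)
E
```

```text
bleed 0.08813122918425861 60.107148159984206
59.49542970829839
supply 0.08716867291799651 45.07855636300351
45.40794823511897
```

The levers measure 60.1° and 45.1°, and all three probes are in. The gripper is clear of everything, so I'm handing in.

```bash
python3 - <<'E'
from h import *
print(job.hand_in(),monitor.sense()["clock"])
E
```

```text
the job is handed in; nothing more can be done
the job is handed in; nothing more can be done
```

The job is handed in: with both valves shut, all three probes found were plugged fully home in their own ports, then the supply lever was set to about 45° and the bleed lever to about 30° off shut, measured from the camera at about 110 s; no verdict came back.

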